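Free the stuck drill bushing from the jig

TASK

The slip bushing has stuck in the top plate of the drill jig, and a straight pull only lifts the whole jig. Work it out of the plate steadily, without yanking, while the jig stays standing on the bench where it is, and stand the bushing head up on the floor of the shallow bushing tray. Leave everything else, the bigger bushing in the tray too, as it stands.

Things in the scene. Friction and masses are not known exactly. Their poses are not given: they have to be found in the camera images.
- bushing_mid (a point): stuck steel slip bushing, 0.14 kg: knurled head 36 mm across, 15 mm high, on a shank 22 mm across, 22 mm long; 12 mm through hole. Point: on its axis, half-way up (18.5 mm from foot and top; the head's middle 11 mm above); z up to the head. Starts fully home, the head's underside 3 mm above the plate. Tight over its first 10 mm of rise, then slides freely; clear of the plate after 22 mm.
- jig: aluminium drill jig, 2.5 to 3.1 kg, loose on the bench on four feet: 130 mm (x) by 180 mm (y), open to its x sides, a flange inside, a star knob 20 mm out of its +y end. Origin: centre of its underside, z up. Plate top flat, 78 mm up, the bushing at its centre. A straight pull to free the bushing takes 40 to 60 N; while it is turned (0.45 to 0.65 N m) a rise of 2 mm per rad takes only about 10 N.
- tray: the shallow grey steel bushing tray, fixed, 120 mm (its x) by 200 mm (its y), 20 mm high, with walls and floor 3 mm thick. The origin is the centre of its underside on the bench, so its floor is 3 mm above the origin. The bigger bushing stands near its -y end; the +y half is empty.
- spare_mid (a point): the bigger drill bushing that stands loose in the tray: knurled head 44 mm in diameter and 14 mm high on a shank 30 mm in diameter, 38 mm in all. The point is on its axis, half-way up; z points up.
- chuck_key: a drill chuck key lying on the bench, a T 90 mm long and 89 mm wide, 0.16 kg; the origin is under the middle of its shank.
- brush: a bench brush with a wooden handle, 200 mm long, lying on the bench; the origin is under its middle, x runs along it.
- oiler: a white plastic oiler bottle, 52 mm in diameter and 154 mm high with its spout, standing on the bench; the origin is the centre of its underside.
Things that resemble listed ones, but are neither listed nor needed, are in the scene too. What is shaped like the part that bears spare_mid but purple or turquoise is not meant. What is shaped like the part that bears bushing_mid but orange is not meant.

How it is judged:
By the outcome, as a careful person would: the job done as asked, in the order asked, and still so for the second after the job is handed in, with the robot touching nothing.
It also fails if it takes over 56 s, if anything falls off the work surface, if the arm or the gripper's body presses on something with over 40 N, if the wrist force passes 120 N, or if a joint passes its speed limit or range.

ROBOT

A 7-joint arm with a two-finger parallel gripper is mounted at the origin on the work surface. World frame = base frame: x ahead of the robot, y to its left, z up, the work surface at z = 0. Lengths are in m, angles in rad, forces in N, time in s.
With the tool pointing down it reaches from about 0.375 to 0.925 m from the base axis. Payload 3.1 kg.
Tool frame: the origin (TCP) lies midway between the tips of the shut fingers; the grasp point (between the pads) lies 19 mm behind it (bot.grip_point_offset is the distance from the TCP to the grasp point, in m); z points along the fingers, y is the line along which they close (so a half turn about z gives the same grasp; the last joint's range is limited). The gripper opens to 85 mm and grips with 20 to 120 N. Pads are 22 mm wide; open, the fingers measure 114 mm over their backs; the gripper's body (76 mm by 85 mm) begins 54 mm behind the grasp point. The pads swing forward as they close: fully open they stand 13 mm farther back than shut.
Start: joints at [1.114, 0.383, 0.044, 1.598, -0.018, 1.161, -0.05], TCP at [0.228, -0.609, 0.231] pointing down, gripper open.
Joint ranges: [-2.61, 2.61], [-0.41, 2.15], [-1.48, 1.57], [0, 2.5], [-1.57, 4.71], [0.05, 1.97], [-2.85, 2.85]. Speed limits (rad/s): [2.79, 2.79, 3.14, 3.14, 3.14, 3.14, 3.14].

INTERFACE

Orientations are given as a rotation vector (axis times angle).
In Python, from cell import bot, eoat, solve_ik, status, camera, workorder, finder gives the robot as it stands. Calls block until the motion is done:
- bot.move_to(position, orientation): joint-space move of the TCP to a pose.
- bot.move_straight(position, speed=0.15, attitude=None, guard=None): straight line of the TCP; attitude=None keeps the orientation; speed is the mean speed in m/s. With guard (N) it stops when the force on the tool has changed by that much, and returns True; else False.
- bot.movej(angles): joint-space move.
- eoat.grip(opening, grasp_force=None): finger opening in m; grasp_force is the grip in N (None keeps the last); returns when the fingers have stopped.
- bot.hold(seconds).
- solve_ik(position, orientation): joint angles nearest the present ones, or None.
- status.get_state(): the state.
- camera(name): name is "side" or "top"; returns a dict with "image" (400x640x3 uint8, red, green, blue), "fx", "fy", "cx", "cy" (pixels), "D" ([k1, k2, p1, p2, k3] as OpenCV has them; the pictures are not rectified), "position" and "rotation" of the camera in the world. Camera axes: x right, y up, looking along -z (the intrinsics and any distortion apply to the point x, -y, -z); pixel columns grow to the right and rows downward; lengths in m; the calibration is good to about 2 mm. A picture is of the moment at which its call begins. There is no depth.
A pose or a line that the arm cannot do raises bot.Unreachable and nothing moves.
- workorder.hand_in(): hands the job in; it is judged then, once.
Trained networks look in a picture, given as the dict that the camera call returned (one of the last four; its "shot" number tells which), for a name from the list of things; names that differ only in an ending like _2 or _b are one class to them, and where a whole thing is asked for, a point or a joint stands for the part that bears it (a point fixed in the world has none). Each returns a list of dicts, best first, with "conf" (0 to 1); they miss things now and then, are a little off and sometimes report something else, mostly with a low value. They report only what shows in the picture. A call takes as long as a camera call. They do not tell look-alikes from the thing itself.
- finder.look_for(thing, picture): "extent" ([left, top, right, bottom] in pixels, round what is visible of it).
- finder.masks_of(thing, picture): "pixels" (400x640 bool, what is visible of it) and "extent" ([left, top, right, bottom] in pixels, round what is visible of it).
- finder.mark_of(thing, picture): "uv" ([column, row] in pixels: a listed point, or the origin of a listed thing).
The state is a dict: "clock": time; "qpos": joint angles; "joint_vel": joint speeds; "tau": joint torques, N m; "position": TCP position; "tcp_rot": TCP orientation; "wrist_force": force on the tool from outside, world axes, zero at the start; "torque": the same for the moment, N m; "gripper_width": finger opening in m; "gripper_force": force on a finger pad.
Only numpy, scipy, OpenCV 4.12 (cv2) and the standard library are available. Lean on these libraries where they do the work, as an engineer would, in place of code of your own. Each camera call takes 0.05 s, during which the arm holds its last target. There are 200 camera calls.

## Working session

There is one attempt and no reset: what is moved stays moved. The work goes in short steps, each a Python script; the robot and the scene stay as the last script left them, time stands still between calls to the robot, and variables do not carry over. Pictures are saved under pics/ and viewed, at most 10 in all, crops included, and the job is handed in when it is done.

```bash
mkdir -p pics; ls; cat > h.py <<'E'
import numpy as np, cv2
from cell import bot, eoat, solve_ik, status, camera, workorder, finder
from scipy.spatial.transform import Rotation as R
def ray(c,uv):
    K=np.array([[c["fx"],0,c["cx"]],[0,c["fy"],c["cy"]],[0,0,1.]])
    p=cv2.undistortPoints(np.array([[uv]],float),K,np.array(c["D"],float))[0,0]
    Rc=np.array(c["rotation"],float)
    if Rc.shape!=(3,3): Rc=R.from_rotvec(Rc).as_matrix()
    d=Rc@np.array([p[0],-p[1],-1.]); return np.array(c["position"],float),d/np.linalg.norm(d)
def at_z(c,uv,z):
    o,d=ray(c,uv); return o+d*(z-o[2])/d[2]
def tri(c1,u1,c2,u2):
    o1,d1=ray(c1,u1);o2,d2=ray(c2,u2)
    s=np.linalg.lstsq(np.c_[d1,-d2],o2-o1,rcond=None)[0]
    a,b=o1+d1*s[0],o2+d2*s[1]; return (a+b)/2,np.linalg.norm(a-b)
def save(c,n): cv2.imwrite(f"pics/{n}.png",c["image"][:,:,::-1])
def down(yaw):  # tool z down, tool y (closing line) at angle yaw from world y
    return (R.from_euler('z',yaw)*R.from_euler('x',np.pi)).as_rotvec()
E
cat > a.py <<'E'
from h import *
np.set_printoptions(precision=4,suppress=True)
C={n:camera(n) for n in("top","side")}
for n,c in C.items():
    save(c,n+"0"); print(n,c["position"],np.shape(c["rotation"]))
    for t in("bushing_mid","jig","tray","spare_mid","chuck_key","brush","oiler"):
        print(t,[(np.round(m["uv"],1).tolist(),round(m["conf"],2)) for m in finder.mark_of(t,c)][:4],[(np.round(m["extent"]).tolist(),round(m["conf"],2)) for m in finder.look_for(t,c)][:4])
s=status.get_state();print(s["clock"],s["position"],s["tcp_rot"])
E
python3 a.py
```

```text
pics
top [ 0.4413 -0.0271  0.9985] (3,)
bushing_mid [] [([175.0, 267.0, 187.0, 282.0], 0.62)]
jig [([217.7, 221.6], 0.81)] [([172.0, 183.0, 259.0, 252.0], 0.89)]
tray [([388.0, 253.6], 0.8)] [([346.0, 226.0, 431.0, 281.0], 0.66), ([162.0, 147.0, 239.0, 170.0], 0.17)]
spare_mid [([415.8, 163.2], 0.67), ([414.3, 247.1], 0.62), ([453.0, 273.7], 0.51), ([454.0, 241.2], 0.5)] [([445.0, 261.0, 463.0, 282.0], 0.83), ([408.0, 240.0, 424.0, 260.0], 0.76), ([450.0, 234.0, 469.0, 248.0], 0.7), ([159.0, 147.0, 239.0, 168.0], 0.16)]
chuck_key [([293.1, 151.7], 0.76)] [([276.0, 142.0, 317.0, 175.0], 0.52)]
brush [([199.9, 157.2], 0.94)] [([160.0, 147.0, 241.0, 167.0], 0.75)]
oiler [([414.6, 163.5], 0.78)] [([405.0, 146.0, 432.0, 172.0], 0.94)]
side [0.214  0.6538 0.6824] (3,)
bushing_mid [([276.0, 264.8], 0.75), ([315.2, 339.3], 0.57)] [([270.0, 257.0, 287.0, 274.0], 0.65), ([307.0, 327.0, 327.0, 349.0], 0.55)]
jig [([279.2, 290.3], 0.87)] [([224.0, 233.0, 330.0, 331.0], 0.85)]
tray [([389.4, 195.8], 0.86)] [([353.0, 174.0, 424.0, 223.0], 0.75)]
spare_mid [([397.6, 159.2], 0.65), ([394.9, 178.7], 0.61), ([420.8, 168.5], 0.54)] [([390.0, 171.0, 403.0, 189.0], 0.63), ([417.0, 162.0, 430.0, 180.0], 0.55), ([394.0, 152.0, 405.0, 170.0], 0.46)]
chuck_key [([270.9, 213.3], 0.78)] [([252.0, 202.0, 283.0, 225.0], 0.45)]
brush [([211.0, 279.2], 0.7)] [([174.0, 249.0, 240.0, 310.0], 0.84), ([225.0, 232.0, 328.0, 332.0], 0.15)]
oiler [([390.2, 198.1], 0.72), ([329.0, 169.6], 0.62)] [([321.0, 136.0, 338.0, 172.0], 0.68)]
1.5 [ 0.2282 -0.6086  0.2313] [-3.0911 -0.5607  0.0001]
```

```bash
python3 - <<'E'
import cv2
a=cv2.imread("pics/top0.png")[130:300,150:490];b=cv2.imread("pics/side0.png")[130:360,160:440]
cv2.imwrite("pics/t1.png",cv2.resize(a,None,fx=2.35,fy=2.35,interpolation=cv2.INTER_CUBIC))
cv2.imwrite("pics/s1.png",cv2.resize(b,None,fx=2.6,fy=2.6,interpolation=cv2.INTER_CUBIC))
E
```

```text
(no output)
```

View pics/t1.png

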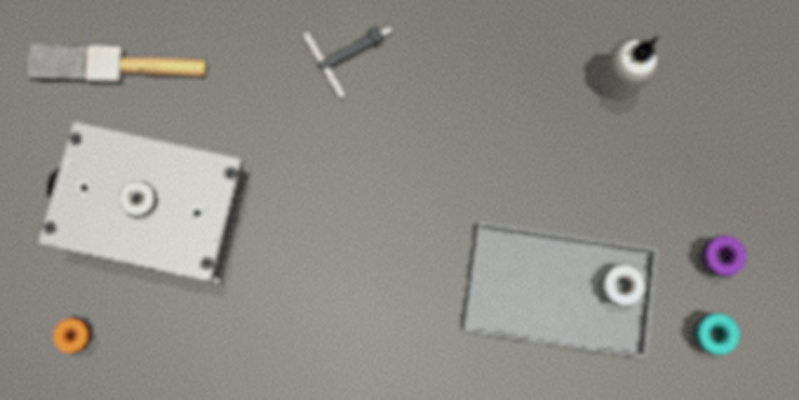

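View pics/s1.png

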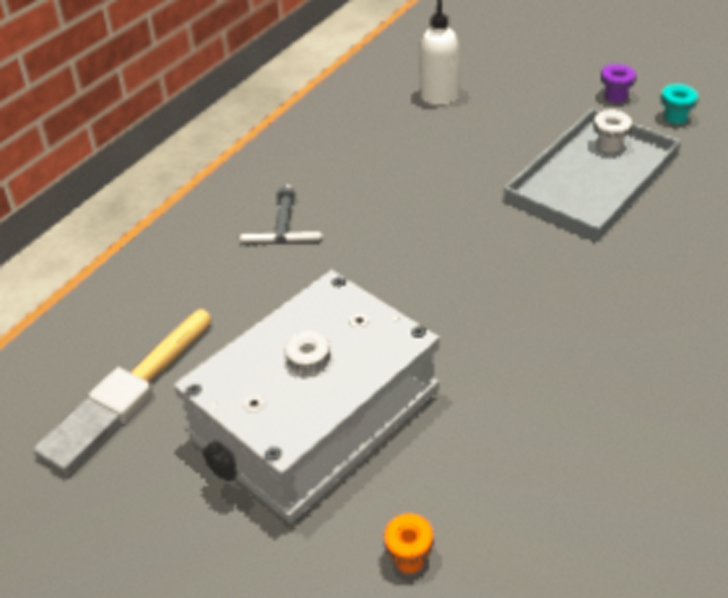

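The top crop shows the pale bushing at the jig's centre, about full-frame (208,215), and the jig's knob on the left. The tray is at (388,253) with the bigger bushing at its right end, and the orange, purple and turquoise pieces are decoys outside. The side crop agrees, with the bushing at about (278,265).

```bash
cat > m.py <<'E'
from h import *
np.set_printoptions(precision=4,suppress=True)
def plate(c,nm):
    g=cv2.cvtColor(c["image"],cv2.COLOR_RGB2GRAY)
    return g
if __name__=="__main__":
    C={n:camera(n) for n in("top","side")}
    t,s=C["top"],C["side"]; print(t["fx"],s["fx"])
    f=lambda p:(150+(p[0]+.5)/2.35-.5,130+(p[1]+.5)/2.35-.5)
    g=lambda p:(160+(p[0]+.5)/2.6-.5,130+(p[1]+.5)/2.6-.5)
    print("bush top",at_z(t,f((138,198)),.096),"side",at_z(s,g((307,348)),.096),tri(t,f((138,198)),s,g((307,348))))
    jt=[at_z(t,f(p),.078) for p in((75,123),(242,160),(218,281),(40,243))]
    js=[at_z(s,g(p),.078) for p in((177,388),(334,271),(438,342),(283,470))]
    tt=[at_z(t,f(p),.02) for p in((475,224),(653,250),(643,354),(463,328))]
    ts=[at_z(s,g(p),.02) for p in((505,190),(592,113),(679,146),(598,231))]
    for n,q in(("jt",jt),("js",js),("tt",tt),("ts",ts)):
        q=np.array(q);print(n,q.mean(0),[round(np.linalg.norm(q[i]-q[i-1]),4) for i in range(4)]); print(q[:,:2].tolist())
    for n,p in(("t",at_z(t,f((624,285)),.041)),("s",at_z(s,g((613,119)),.041)),): print("spare",n,p)
    q=status.get_state()["qpos"];print(q)
    b=at_z(t,f((138,198)),.096)
    for y in np.arange(-3,3.2,.5):
        k=solve_ik([b[0],b[1],.15],down(y)); print(round(y,2),None if k is None else np.array(k))
E
python3 m.py
```

```text
379.65597753368786 372.3836056623232
bush top [0.5732 0.2211 0.096 ] side [0.5702 0.2262 0.096 ] (array([0.5737, 0.2224, 0.0908]), np.float64(0.0005844299623873233))
jt [0.5727 0.22   0.078 ] [np.float64(0.1293), np.float64(0.1798), np.float64(0.1278), np.float64(0.187)]
[[0.6547411281559872, 0.29592272515713397], [0.6169195014272213, 0.12012891804312009], [0.4907534616668583, 0.14030491584454294], [0.5283636828376849, 0.323477486837015]]
js [0.5694 0.225  0.078 ] [np.float64(0.1242), np.float64(0.181), np.float64(0.1304), np.float64(0.1728)]
[[0.6495143450393618, 0.29960011914035295], [0.6133318185319737, 0.12221086339265663], [0.4871200103530673, 0.1551206947561254], [0.5275586984311582, 0.3231149801781476]]
tt [ 0.488  -0.2209  0.02  ] [np.float64(0.1145), np.float64(0.1991), np.float64(0.1142), np.float64(0.1975)]
[[0.5584105125010064, -0.12966634748138892], [0.5309986131775449, -0.3268225345627622], [0.4178317318108556, -0.31132369449346664], [0.4447589647483747, -0.11570372888643671]]
ts [ 0.4826 -0.2157  0.02  ] [np.float64(0.1181), np.float64(0.1937), np.float64(0.1182), np.f
[... 427 characters left out ...]
.2411  1.2204]
-2.0 [ 0.4482  0.7774 -1.2469  1.7156  0.7794  1.2411  1.7204]
-1.5 [ 0.4482  0.7774 -1.2469  1.7156  0.7794  1.2411  2.2204]
-1.0 [-1.266   0.6965  1.1517  1.7951 -0.7042  1.1316 -2.4456]
-0.5 [ 0.1404  0.5076 -0.7343  1.7282  0.3838  1.0549 -2.7949]
0.0 [ 0.1583  0.5156 -0.7592  1.7274  0.3996  1.0599 -2.3063]
0.5 [ 0.2583  0.5713 -0.905   1.723   0.4987  1.0954 -1.8764]
1.0 [ 0.2847  0.5898 -0.9458  1.7219  0.5285  1.1076 -1.3971]
1.5 [ 0.3242  0.6216 -1.0093  1.7203  0.5768  1.1289 -0.9303]
2.0 [ 0.3336  0.6301 -1.0251  1.7199  0.5891  1.1346 -0.4387]
2.5 [ 0.3339  0.6303 -1.0256  1.7199  0.5895  1.1348  0.0611]
3.0 [ 0.3335  0.63   -1.025   1.7199  0.589   1.1346  0.5614]
```

```bash
cat > b.py <<'E'
from h import *
np.set_printoptions(precision=4,suppress=True)
B=np.array([.572,.2235]);y0=-.3
bot.move_to([*B,.25],down(y0)); eoat.grip(.055,30)
bot.move_straight([*B,.125],.2)
st=status.get_state();print(st["clock"],st["qpos"],st["position"],st["gripper_width"],st["wrist_force"],st["torque"])
for n in("top","side"):
    c=camera(n);im=c["image"];u,v=((208,215) if n=="top" else (278,262))
    cv2.imwrite(f"pics/h_{n}.png",cv2.resize(im[v-45:v+45,u-50:u+50,::-1],None,fx=6,fy=6,interpolation=cv2.INTER_CUBIC))
E
python3 b.py
```

```text
5.9333 [ 0.1643  0.5551 -0.7768  1.7423  0.4462  1.0272 -2.644 ] [0.5728 0.2243 0.1262] 0.05468362504882464 [ 0.1762 -0.8824  0.0846] [-0.0153 -0.0092 -0.0316]
```

View pics/h_side.png

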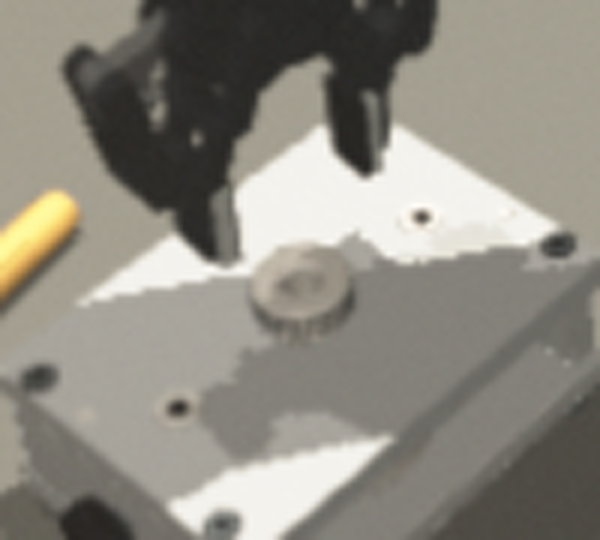

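The side view has the fingertips straddling the head. Their inner tips are at about crop (230,262) and (372,172), midpoint (301,217), and the head top is at (302,283). I'll use this relative view to correct the centring, then feel for the plate.

```bash
cat > c.py <<'E'
from h import *
np.set_printoptions(precision=4,suppress=True)
c=camera("side"); f=lambda p:(228+(p[0]+.5)/6-.5,217+(p[1]+.5)/6-.5)
st=status.get_state(); P=np.array(st["position"]); d=R.from_rotvec(st["tcp_rot"]).as_matrix()[:,1]
for z in(.126,.129,.131):
    m=at_z(c,f((301,217)),z); a=at_z(c,f((230,262)),z);b=at_z(c,f((372,172)),z)
    h=at_z(c,f((302,283)),.096)
    print(z,"tipmid",m,"sep",np.linalg.norm(a-b),"err",m[:2]-P[:2],"head",h,"corrected",h[:2]-(m[:2]-P[:2]))
E
python3 c.py
```

```text
0.126 tipmid [0.5692 0.223  0.126 ] sep 0.06226971714705179 err [-0.0042 -0.0014] head [0.5696 0.2266 0.096 ] corrected [0.5738 0.228 ]
0.129 tipmid [0.5673 0.2253 0.129 ] sep 0.06193395306577063 err [-0.0061  0.0009] head [0.5696 0.2266 0.096 ] corrected [0.5757 0.2256]
0.131 tipmid [0.566  0.2269 0.131 ] sep 0.0617101103449165 err [-0.0074  0.0025] head [0.5696 0.2266 0.096 ] corrected [0.577  0.2241]
```

View pics/h_top.png

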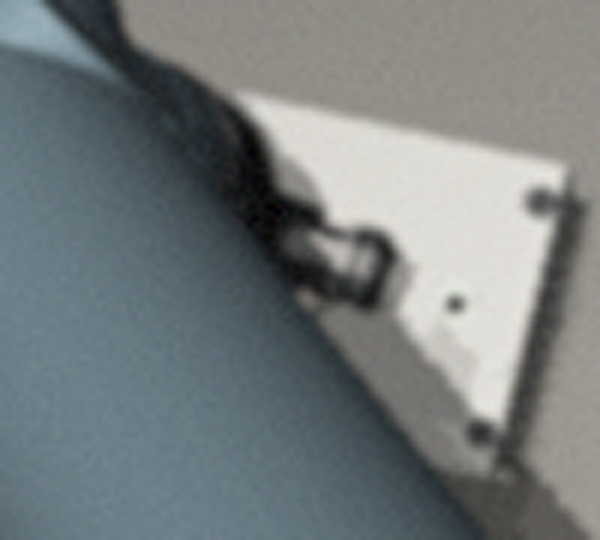

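The top view is mostly hidden by the arm, but the fingers do straddle the bushing. The grip gives enough tolerance, so I'll descend with a guard.

```bash
cat > d.py <<'E'
from h import *
np.set_printoptions(precision=4,suppress=True)
def S(m):
    s=status.get_state();print(m,round(s["clock"],2),s["position"],round(s["gripper_width"],4),round(float(np.max(s["gripper_force"])),1),"F",s["wrist_force"],"T",s["torque"],"q",s["qpos"]);return s
if __name__=="__main__":
    S("now");B=[.5725,.2232]
    print(bot.move_straight([*B,.09],.08,guard=6)); S("90")
    print(bot.move_straight([*B,.060],.02,guard=4)); s=S("touch")
E
python3 d.py
```

```text
now 6.08 [0.5734 0.2244 0.1271] 0.0551 0.0 F [-0.6393  0.0053  0.5776] T [0.0247 0.046  0.0958] q [ 0.1645  0.5539 -0.7773  1.7416  0.4463  1.0273 -2.6441]
False
90 6.67 [0.5721 0.2231 0.0893] 0.055 0.0 F [ 0.6208 -0.5633 -0.0893] T [ 0.0258 -0.0607  0.0402] q [ 0.1437  0.6002 -0.7493  1.7631  0.4835  0.973  -2.6696]
True
touch 7.54 [0.5724 0.2232 0.0742] 0.0551 2.2 F [-0.8858 -1.0784  3.7956] T [ 0.015   0.0825 -0.0309] q [ 0.1339  0.6196 -0.737   1.7698  0.5007  0.9495 -2.6818]
```

```bash
cat > e.py <<'E'
from d import *
bot.move_straight([.573,.2235,.0788],.03); S("up")
eoat.grip(.0,20); s=S("grip20")
d=R.from_rotvec(s["tcp_rot"]).as_matrix(); print("F in tool",d.T@s["wrist_force"])
bot.hold(.3); s=S("held");print("F in tool",d.T@s["wrist_force"],"tooly",d[:,1])
E
python3 e.py
```

```text
up 7.88 [0.5729 0.2235 0.0787] 0.0549 0.0 F [-0.5252  0.1606 -0.2961] T [-0.0121  0.0225 -0.0048] q [ 0.1356  0.6155 -0.7401  1.765   0.4954  0.9591 -2.6778]
grip20 8.18 [0.5727 0.2234 0.0786] 0.0353 20.1 F [-0.5255  0.1435  0.5325] T [ 0.0271  0.0744 -0.0225] q [ 0.1356  0.6156 -0.7401  1.7652  0.4953  0.9594 -2.6778]
F in tool [-0.5455  0.0192 -0.5314]
held 8.48 [0.5728 0.2234 0.0786] 0.035 20.1 F [-0.1672  0.3176 -0.3761] T [ 0.0405  0.1169 -0.0283] q [ 0.1356  0.6155 -0.74    1.7652  0.4953  0.9594 -2.6777]
F in tool [-0.2529 -0.2547  0.3762] tooly [-0.2956 -0.9553  0.0018]
```

```bash
cat > f.py <<'E'
from d import *
eoat.grip(.050); y=-.3+np.pi/2
s0=status.get_state()
bot.move_to([.573,.2235,.0788],down(y)); s=S("turned")
M=R.from_rotvec(s["tcp_rot"]).as_matrix(); bot.hold(.2)
f0=M.T@np.array(status.get_state()["wrist_force"])
for w in(.042,.0405,.0395,.0385,.0378):
    eoat.grip(w,20); s=status.get_state(); f=M.T@np.array(s["wrist_force"])-f0
    print(w,round(s["gripper_width"],4),s["gripper_force"],f,s["clock"])
    if abs(f[1])>2: break
print("tooly",M[:,1]);S("end")
E
python3 f.py
```

```text
turned 10.04 [0.573  0.2234 0.0788] 0.0499 0.0 F [0.0969 0.467  0.5064] T [ 0.0424 -0.016   0.0113] q [ 0.3359  0.7658 -1.0469  1.7579  0.7504  1.0762 -1.2769]
0.042 0.0422 0.0 [-0.6554  1.5369 -1.773 ] 10.4917
0.0405 0.0409 0.0 [-1.0647  1.8147 -0.8964] 10.7083
0.0395 0.0393 0.0 [-0.3236  0.2099 -0.2892] 10.925
0.0385 0.0383 0.0 [-0.4114 -0.0286 -0.1873] 11.1417
0.0378 0.0379 0.0 [-0.2307  0.4707 -1.1518] 11.3583
tooly [ 0.9551 -0.2964  0.    ]
end 11.36 [0.573  0.2235 0.0788] 0.0379 0.0 F [0.0301 0.2431 0.4321] T [ 0.0229  0.0069 -0.0173] q [ 0.336   0.766  -1.0473  1.758   0.7506  1.0762 -1.2762]
```

```bash
cat > g.py <<'E'
from d import *
eoat.grip(0,100); S("grip")
y=-.3+np.pi/2; z=.0788
def seg(dy,dz,v=.0018):
    global y,z
    y+=dy; z+=dz
    bot.move_straight([.573,.2235,z],v,attitude=down(y))
    s=status.get_state(); F=np.array(s["wrist_force"])
    yaw=R.from_matrix(R.from_rotvec(s["tcp_rot"]).as_matrix()@R.from_euler('x',np.pi).as_matrix().T).as_euler('zyx')[0]
    print(round(s["clock"],2),"y",round(y,3),round(yaw,3),"z",round(z,4),round(s["position"][2],4),"F",F,"T",s["torque"],"q7",round(s["qpos"][6],2),round(s["gripper_width"],4))
    return abs(F[2])<25 and np.hypot(F[0],F[1])<20
ok=seg(.2,.0002,.0005)
for i in range(2):
    if ok: ok=seg(.4,.0007)
for n in("top","side"): save(camera(n),"j_"+n)
for t in("side",):
    c=camera(t)
    print([(m["uv"],m["conf"]) for m in finder.mark_of("jig",c)],[(m["extent"],m["conf"]) for m in finder.look_for("jig",c)])
E
python3 g.py; python3 - <<'E'
import cv2
b=cv2.imread("pics/j_side.png")[215:345,200:360];cv2.imwrite("pics/j1.png",cv2.resize(b,None,fx=4.5,fy=4.5,interpolation=cv2.INTER_CUBIC))
E
```

```text
grip 11.57 [0.5733 0.2234 0.0795] 0.033 99.0 F [-1.1017 -1.0577  4.591 ] T [-0.296   0.1687 -0.0037] q [ 0.3362  0.7652 -1.0477  1.7573  0.7506  1.0773 -1.2762]
11.93 y 1.471 1.471 z 0.079 0.0794 F [-1.7854 -2.8269  4.8826] T [-0.4063  0.0458  0.2478] q7 -1.1 0.0325
12.47 y 1.871 1.87 z 0.0797 0.0795 F [-0.3513  0.0677  1.2023] T [-0.2279 -0.1016  0.2766] q7 -0.73 0.0327
13.03 y 2.271 2.269 z 0.0804 0.0796 F [ 1.3935  0.5772 -3.4526] T [ 0.1161 -0.4834  0.336 ] q7 -0.37 0.0324
[([279.1, 291.1], 0.84)] [([227.3, 236.4, 326.8, 331.0], 0.72)]
```

View pics/j1.png

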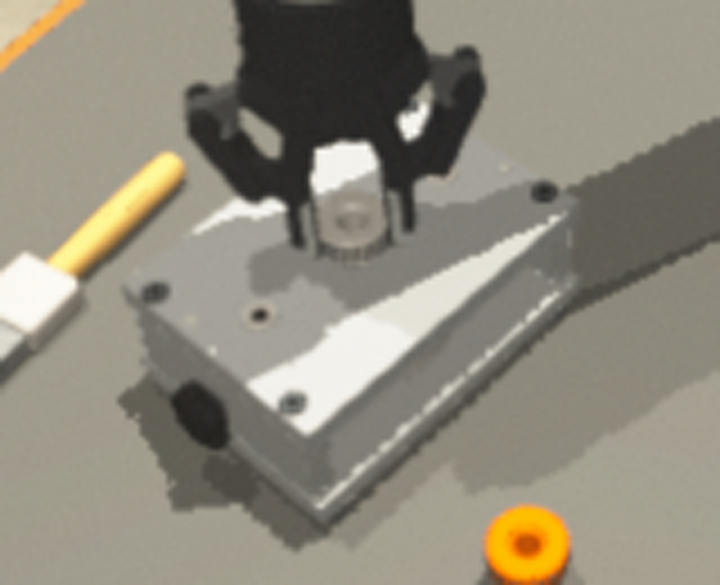

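The jig's corners are within 1 px of where they were: right (328,261), left (228,278), front (268,312). It is still standing in place, so I'll go on turning with the rise.

```bash
sed -i '/^ok=seg/,$d; s/^eoat.grip(0,100); S("grip")/if __name__=="__main__": S("now")/; s/^y=.*/y,z=2.271,.0804/' g.py; cat > g2.py <<'E'
import g
from g import *
for i in range(5):
    if not seg(.5,.0011,.0022): print("STOP");break
print(g.y,g.z)
save(camera("side"),"k_side")
E
python3 g2.py; python3 - <<'E'
import cv2
b=cv2.imread("pics/k_side.png")[215:345,200:360];cv2.imwrite("pics/k1.png",cv2.resize(b,None,fx=4.5,fy=4.5,interpolation=cv2.INTER_CUBIC))
E
```

```text
13.93 y 2.771 2.77 z 0.0815 0.0805 F [  3.5563   2.6244 -10.5455] T [ 0.5441 -0.8472  0.1826] q7 0.1 0.0323
14.57 y 3.271 -3.013 z 0.0826 0.0817 F [  3.9623   2.6877 -13.2664] T [ 0.5632 -0.8469  0.368 ] q7 0.57 0.0326
15.22 y 3.771 -2.514 z 0.0837 0.083 F [  3.6794   1.6843 -14.1558] T [ 0.5823 -0.8996  0.3234] q7 1.04 0.0328
15.88 y 4.271 -2.014 z 0.0848 0.0844 F [  3.44     1.1036 -15.1273] T [ 0.4944 -0.8582  0.2785] q7 1.53 0.033
16.52 y 4.771 -1.514 z 0.0859 0.0857 F [  3.9669   1.1877 -15.2027] T [ 0.2743 -0.9341  0.2656] q7 2.02 0.0321
4.771 0.08590000000000002
```

View pics/k1.png

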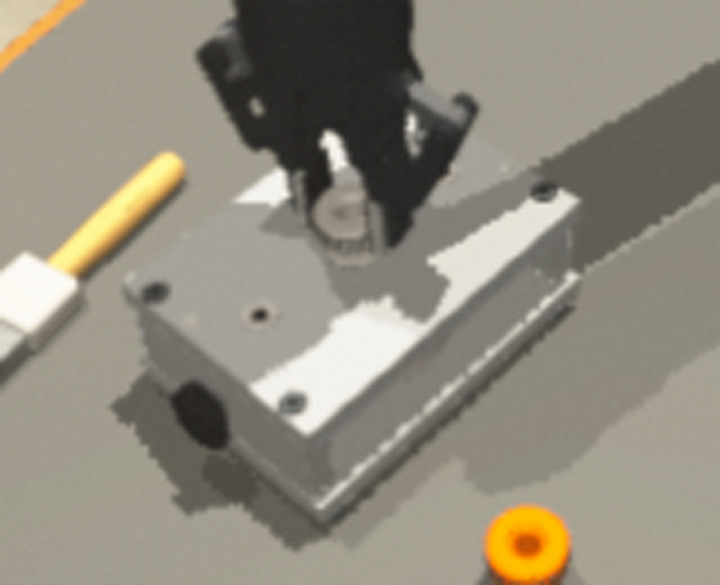

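The jig looks in place, but I can't rule out a slight tilt at the right end (crop 575,275–305). I'll check it numerically across the side pictures.

```bash
cat > lk.py <<'E'
import cv2,numpy as np,sys
f=lambda p:(200+(p[0]+.5)/4.5-.5,215+(p[1]+.5)/4.5-.5)
ims={n:cv2.imread(f"pics/{n}.png") for n in sys.argv[1:]}
P={"rscrew":(543,191),"lscrew":(155,292),"fscrew":(293,402),"hole":(259,315),"botcorner":(322,515),"knob":(200,415),"rtop":(576,205),"rbot":(576,290)}
a=ims[sys.argv[1]]
for n,b in list(ims.items())[1:]:
    for k,p in P.items():
        u,v=np.round(f(p)).astype(int); r=5
        t=cv2.resize(a[v-r:v+r+1,u-r:u+r+1],None,fx=8,fy=8,interpolation=cv2.INTER_CUBIC)
        w=cv2.resize(b[v-r-4:v+r+5,u-r-4:u+r+5],None,fx=8,fy=8,interpolation=cv2.INTER_CUBIC)
        m=cv2.matchTemplate(w,t,cv2.TM_CCOEFF_NORMED);_,s,_,l=cv2.minMaxLoc(m);print(n,k,(l[0]/8-4,l[1]/8-4),round(s,2))
E
python3 lk.py side0 j_side k_side
```

```text
j_side rscrew (-2.125, 3.125) 0.53
j_side lscrew (0.25, -0.125) 0.91
j_side fscrew (0.0, 0.0) 1.0
j_side hole (0.0, 0.0) 0.97
j_side botcorner (0.0, 0.0) 1.0
j_side knob (0.125, 0.0) 0.95
j_side rtop (-3.5, 4.0) 0.75
j_side rbot (-4.0, 4.0) 0.45
k_side rscrew (-0.25, -0.375) 0.78
k_side lscrew (0.375, -0.25) 0.9
k_side fscrew (0.0, 0.0) 1.0
k_side hole (0.0, 0.0) 0.99
k_side botcorner (0.0, 0.0) 1.0
k_side knob (0.0, -0.125) 0.94
k_side rtop (0.0, 0.25) 0.9
k_side rbot (-0.25, 0.375) 0.9
```

The jig hasn't moved: the front screw, the hole and the corner all match to within 0.25 px. The bushing is up about 6 mm, so I'll turn back the other way while still rising.

```bash
sed -i 's/^y,z=.*/y,z=4.771,.0859/' g.py; cat > g3.py <<'E'
import g
from g import *
ok=seg(-.3,.0001,.0003)
for i in range(6):
    if not ok: print("STOP");break
    ok=seg(-.5,.0010,.0020)
print(g.y,g.z)
save(camera("side"),"l_side")
E
python3 g3.py; python3 lk.py side0 l_side
```

```text
17.02 y 4.471 -1.811 z 0.086 0.0866 F [ 2.9161 -1.0454 -9.9719] T [-0.1045 -0.6357  0.0853] q7 1.74 0.0323
17.68 y 3.971 -2.312 z 0.087 0.0874 F [ 2.5105 -0.398  -8.2721] T [-0.4091 -0.4587 -0.3484] q7 1.27 0.0324
18.32 y 3.471 -2.811 z 0.088 0.088 F [ 2.1103 -2.3471 -9.0617] T [-0.507  -0.5018 -0.2027] q7 0.8 0.0324
18.98 y 2.971 2.972 z 0.089 0.089 F [ 2.3735 -1.4526 -9.6968] T [-0.4423 -0.4785 -0.2851] q7 0.34 0.0327
19.62 y 2.471 2.474 z 0.09 0.0905 F [ 1.3023 -3.4914 -5.5856] T [-0.8056 -0.2789 -0.014 ] q7 -0.12 0.0325
20.27 y 1.971 1.973 z 0.091 0.0922 F [ 0.1732 -4.6247  1.9275] T [-1.159   0.1636  0.068 ] q7 -0.57 0.0326
20.93 y 1.471 1.473 z 0.092 0.0922 F [ 0.7275 -4.0434 -0.5524] T [-0.9128 -0.2076  0.0726] q7 -1.02 0.0324
1.471 0.09200000000000001
l_side rscrew (-0.625, 0.75) 0.55
l_side lscrew (0.25, -0.125) 0.89
l_side fscrew (0.0, 0.0) 1.0
l_side hole (0.0, 0.0) 0.99
l_side botcorner (0.0, 0.0) 1.0
l_side knob (0.0, -0.125) 0.94
l_side rtop (4.0, 4.0) 0.33
l_side rbot (0.375, 0.375) 0.41
```

The turning torque has fallen to about zero and the bushing is up about 12.7 mm, so it is free. I'll lift it slowly, carry it over the tray and check.

```bash
cat > i.py <<'E'
from d import *
g=bot.move_straight([.573,.2235,.110],.02,guard=12); S("a"); print(g)
if not g:
    bot.move_straight([.573,.2235,.20],.12,guard=12); S("b")
    T=[.492,-.1687]
    bot.move_to([*T,.20],down(1.433)); S("c")
    bot.move_straight([*T,.075],.15,guard=10); bot.hold(.2); S("d")
    for n in("top","side"): save(camera(n),"m_"+n)
E
python3 i.py; python3 lk.py side0 m_side; python3 - <<'E'
import cv2,numpy as np
a=cv2.imread("pics/m_top.png")[200:300,320:480];b=cv2.imread("pics/m_side.png")[120:240,310:450]
r=lambda x:cv2.resize(x,(520,int(520*x.shape[0]/x.shape[1])),interpolation=cv2.INTER_CUBIC)
cv2.imwrite("pics/m1.png",cv2.resize(np.vstack([r(a),r(b)]),None,fx=.75,fy=.75) if False else cv2.resize(np.vstack([r(a),r(b)]),(390,578)))
E
```

```text
a 22.02 [0.5728 0.2236 0.1099] 0.0324 102.1 F [-0.5833 -0.5123 -0.9701] T [ 0.0041 -0.001  -0.0364] q [ 0.3079  0.6801 -0.9957  1.7443  0.6409  1.0804 -1.0057]
False
b 22.93 [0.5725 0.2229 0.1992] 0.0327 102.2 F [ 0.2984 -0.3875 -2.0007] T [-0.0378  0.01    0.0133] q [ 0.363   0.5853 -1.0742  1.678   0.545   1.2139 -0.9409]
c 24.41 [ 0.4927 -0.167   0.2003] 0.0323 102.2 F [-0.4172 -0.3578 -1.4966] T [ 0.0628 -0.0417 -0.0047] q [ 1.2519  0.4037 -1.1821  1.8985  0.4153  1.1176 -0.2257]
d 25.59 [ 0.4928 -0.1691  0.076 ] 0.0322 102.1 F [ 0.6298  0.1825 -1.974 ] T [ 0.0048  0.0173 -0.0338] q [ 1.0971  0.5703 -1.0132  1.9892  0.6134  0.922  -0.3755]
m_side rscrew (0.0, 0.0) 1.0
m_side lscrew (0.0, 0.0) 1.0
m_side fscrew (0.0, 0.0) 1.0
m_side hole (0.0, 0.0) 1.0
m_side botcorner (0.0, 0.0) 1.0
m_side knob (0.0, 0.0) 0.99
m_side rtop (0.0, 0.0) 1.0
m_side rbot (0.0, 0.0) 1.0
```

View pics/m1.png

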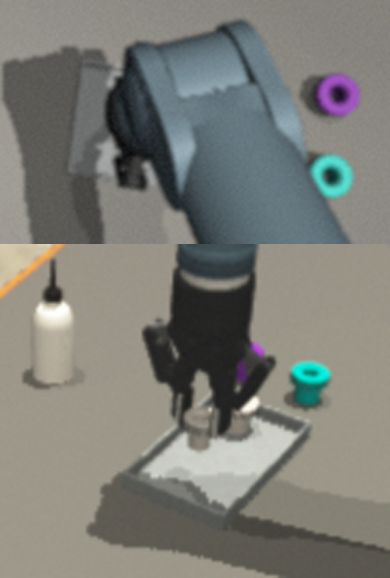

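The jig hasn't moved at all (match 1.0). The side view shows the bushing hanging upright over the tray's empty half, clear of the bigger bushing. I'll lower it with a guard and release.

```bash
cat > n.py <<'E'
from d import *
T=[.4915,-.1685]
bot.move_straight([*T,.035],.08,guard=8); S("a")
print(bot.move_straight([*T,.015],.012,guard=3)); s=S("touch")
if .018<s["position"][2]<.030:
    eoat.grip(.034,20); eoat.grip(.040); S("loosen"); eoat.grip(.052); S("open")
    p=s["position"]; bot.move_straight([p[0],p[1],.12],.08); bot.move_to([.45,.05,.28],down(1.433)); S("end")
    bot.hold(.3)
    C={n:camera(n) for n in("top","side")}
    for n in C: save(C[n],"o_"+n)
    import cv2
    r=lambda x:cv2.resize(x,(480,int(480*x.shape[0]/x.shape[1])),interpolation=cv2.INTER_CUBIC)
    cv2.imwrite("pics/o1.png",np.vstack([r(C["top"]["image"][200:300,320:480,::-1]),r(C["side"]["image"][150:235,335:445,::-1])])[:600])
E
python3 n.py; python3 lk.py side0 o_side|head -3
```

```text
a 26.34 [ 0.4914 -0.1682  0.0346] 0.0325 102.1 F [-0.3095 -0.0147 -1.1593] T [ 0.0046 -0.0593 -0.0324] q [ 1.0455  0.6291 -0.9506  2.0072  0.6823  0.8612 -0.4264]
True
touch 27.34 [ 0.4914 -0.1685  0.0234] 0.0325 103.3 F [ 0.4159 -0.6856  4.8388] T [-0.0235  0.1128  0.0109] q [ 1.0311  0.6455 -0.9325  2.0102  0.7027  0.845  -0.4414]
loosen 27.79 [ 0.4892 -0.1684  0.0218] 0.0404 0.0 F [ 0.2141  0.7065 -0.2306] T [-0.017  -0.0079  0.0279] q [ 1.0314  0.6467 -0.9308  2.0128  0.7025  0.8447 -0.4413]
open 28.07 [ 0.4898 -0.1683  0.0222] 0.052 0.0 F [0.2212 0.9393 0.6595] T [-0.0178 -0.0114 -0.004 ] q [ 1.0314  0.6464 -0.9313  2.0122  0.7025  0.8446 -0.4413]
end 30.5 [0.4499 0.048  0.2795] 0.052 0.0 F [-0.2257 -0.6453 -0.412 ] T [-0.0289  0.0357 -0.0314] q [ 1.2757  0.0371 -1.4567  1.9465  0.04    1.192  -0.3361]
o_side rscrew (-0.25, 0.25) 0.79
o_side lscrew (0.0, 0.0) 1.0
o_side fscrew (0.0, 0.0) 1.0
```

```bash
ls -la pics/o1.png
```

```text
-rw-r--r-- 1 agent agent 285684 Dec  1 09:53 pics/o1.png
```

View pics/o1.png

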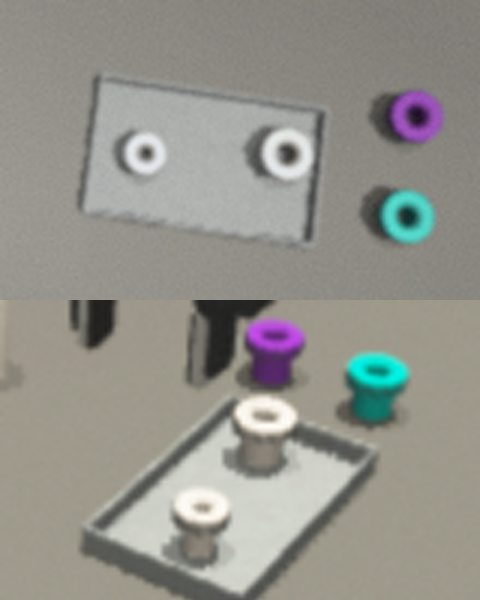

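The bushing stands head up on the tray floor, at (145,153) in the top crop and (200,510) in the side crop. The bigger bushing is undisturbed and the gripper is clear.

```bash
python3 -c "
from h import *
print(workorder.hand_in())"
```

```text
the job is handed in; nothing more can be done
None
```

The bushing was twisted out of the plate and now stands head up in the tray's empty half; the jig did not move, the bigger bushing looks undisturbed, and the job was handed in at about 31 s of the 56 s allowed.

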